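# Latch the reed body in its nest and hold the cover plate over the screw holes

## Task

Swing the blue gate of the assembly nest shut by its black knob until its tip clicks in behind the spring roller catch, so that the mouth-organ body is held squarely against the back fence. Then pick up the polished cover plate that lies by itself on the mat to the left of the nest and hold it level, right way up and about 6 mm above the brass reed plate, with its two end holes straight over the two threaded holes, ready for the screws (either way round will do). Finish while still holding it there: do not set it down or let go, do not press on the reeds, and leave the other things on the bench alone.

Things in the scene. Friction and masses are not known exactly. Their poses are not given: they have to be found in the camera images.
- nest: grey aluminium assembly nest fixed on the cork mat (mat top 3 mm above the bench). Base 204 x 100 x 12 mm; origin at the centre of its underside, x along it away from the robot, y left, z up. On it: back fence 8 mm high on the left, face at y = +16 mm; end stops 8 mm high; gate along the right; roller catch 17 mm high at the near right corner. Only the knob is over 30 mm above its underside.
- gate (a joint): hinge of the blue gate, rad: 0 = shut on its catch, against a stop; grows as its near end swings out to the right (-y of the nest), to 1.1. It turns freely down to about 0.06; there its tip meets the sprung roller and needs about 6 N at the knob to pass; under 0.02 the roller draws it to 0 and holds it.
- gate_pivot (a point): the gate's upright pivot, at the far right of the nest; point on the axis, 17 mm above the nest's underside. The gate is a bar 8 mm thick that lies between 13 and 21 mm above the nest's underside.
- gate_knob (a point): centre of the upright black knob near the gate's free end, 136 mm from the pivot; 15 mm in diameter, it reaches 9 mm above and 8 mm below this point, on a neck 9 mm across. z up; x along the gate towards the pivot.
- thread_1 (a point): near one of the two threaded holes (dark, 3.4 mm, in a steel ring 6 mm across) in the top face of the mouth-organ body; point on that face; x along the body, z up. The body lies loose with 1 to 5 mm of play; the shutting gate pushes it against the fence, so read this again afterwards. Its top is then 4 mm above fence and end stops and 3 mm above the gate's bar.
- thread_2 (a point): centre of the far threaded hole, 95.4 mm from thread_1 along the body's x axis; on the top face.
- cover_mid (a point): middle of the loose cover plate, half-way up (5 mm above its underside): a polished pressed sheet cover, 30 mm wide (its x axis), 103 mm long (its y axis) and 10 mm high, about 14 g, lying with its hollow side down on the mat. Its long sides slope: 30 mm across at the foot, 24 mm across 6 mm up, 12 mm at the top; it is picked up with the fingertips low down across the 30 mm width.
- hole_1 (a point): centre of one of the cover's two end holes (3 mm), at its underside: 47.7 mm from the middle towards its -y end.
- hole_2 (a point): centre of the other end hole, at the underside: 47.7 mm from the middle towards its +y end.
- cover: the same cover plate; origin at the centre of its underside, axes as cover_mid.
- reed_body: the mouth-organ body in the nest: black comb between two brass reed plates, 110 x 32 x 12 mm; origin at the centre of its underside, 12 mm below its top face; x along it, z up.
- screwdriver: blue screwdriver, 202 mm long, lying on the bench to the right; bystander.
- leaf_pack: fanned pack of blue leaves, 131 x 55 x 36 mm, lying between the robot and the nest; bystander.
- marker: black marker pen, 134 mm long, lying on the bench at the near left; bystander.
Not all that is in view belongs to the job. There is more than one size of the nest; the job needs the smaller.

How it is judged:
By the outcome, as a careful person would: the job done as asked, in the order asked, and still so for the second after the job is handed in, while the arm keeps its last pose, push and grip.
It also fails if it takes over 58 s, if anything falls off the work surface, if the arm or the gripper's body presses on something with over 40 N, if the wrist force passes 120 N, or if a joint passes its speed limit or range.

## Robot

A 7-joint arm with a two-finger parallel gripper is mounted at the origin on the work surface; the furniture and walls round the work are solid. World frame = base frame: x ahead of the robot, y to its left, z up, the work surface at z = 0. Lengths are in mm, angles in degrees, forces in N, time in s.
With the tool pointing down it reaches from about 425 to 875 mm from the base axis. Payload 4.7 kg.
Tool frame: the origin (TCP) lies midway between the tips of the shut fingers; the grasp point (between the pads) lies 19 mm behind it; z points along the fingers, y is the direction in which the jaws open and shut (so a half turn about z gives the same grasp; the last joint's range is limited). The gripper opens to 85 mm and grips with 20 to 120 N. Pads are 22 mm wide; open, the fingers measure 114 mm over their backs; the gripper's body (76 mm by 85 mm) begins 54 mm behind the grasp point. The pads swing forward as they close: fully open they stand 13 mm farther back than shut.
Start: joints at [77.355, 18.392, -4.016, 83.108, 1.295, 78.541, -3.26], TCP at [151.199, -632.191, 211.149] pointing down, gripper open.
Joint ranges: [-163.93, 163.93], [-17.29, 119.83], [-79.2, 71.16], [3.27, 140.29], [-89.18, 269.18], [5.43, 117.66], [-154.24, 154.24]. Speed limits (degrees/s): [147.25, 147.25, 180, 180, 180, 180, 180].

## Interface

Orientations are given as a 3x3 rotation matrix whose columns are the frame's x, y, z axes.
In Python, from cell import arm gives the robot as it stands.
- The arm moves only by the shell command python3 -m inch 'ROWS'. ROWS is JSON, a list that holds one entry, the list of rows, each a list of 7 numbers: the shift along the tool's x, y, z as a fraction of full scale, then the turn, a rotation vector about the tool's x, y, z as a fraction of full scale, then the gripper command: -1 is fully open, 1 is shut, values between are in proportion. In form: [[[x, y, z, ax, ay, az, hand], ...]]. A call has 1 to 8 rows; each row shifts and turns the commanded pose from where the row before left it, along the tool's axes as they then stand; what a row does not reach is not made up. Full scale, the value 1, is 0.025 m for a shift and 4 degrees for a turn. A row lasts 1/10 s, in which the tool goes at most 50 mm and 8.59 degrees, less where a joint would pass 70% of its speed; a pose out of reach is approached as far as the arm can. A call with a number of a shift or a turn outside -1 to 1 is refused whole. A call with a gripper value outside its range is refused whole. The fingers move at their own pace and stop on an object; the grip force is fixed at half the most. Time passes only in rows, so rows that do not move let the fingers close. It gives the time, the measured TCP pose, the force and the opening at its end, in the units of the state.
- arm.read_state(): the state, without advancing time (a new reading comes with each control period).
- arm.snapshot(name): name is "scene" or "top" or "wrist"; returns the picture (480x640x3 uint8, red, green, blue); there is no depth.
- arm.get_calibration(name): a dict with "fx", "fy", "cx", "cy" (pixels), "rvec" (rotation vector, rad) and "tvec" (3), from world to camera coordinates, as OpenCV has them. Camera axes: x right, y down, z forward; pixel columns grow to the right and rows downward; lengths in mm; the calibration is good to about 2 mm. The wrist camera is an equidistant fisheye: a pixel r from the principal point sees the ray r / f radians off the axis. A picture is of the moment at which its call begins: read the wrist's pose just before it. get_calibration takes no time and is no camera call; for the wrist camera it gives the pose at the moment of the call.
- arm.sign_off(): hands the job in, once; it reports no verdict.
The state is a dict: "time_s": time; "qpos": joint angles; "joint_vel": joint speeds; "joint_torque": joint torques, N m; "position": TCP position; "ee_rot": TCP orientation; "contact_force": force on the tool from outside, world axes, zero at the start; "ft_torque": the same for the moment, N m; "grip_width": opening from 0.0 (shut) to 1.0 (fully open).
Only numpy, scipy, OpenCV 4.12 (cv2) and the standard library are available. Lean on these libraries where they do the work, as an engineer would, in place of code of your own. Each camera call takes 0.05 s, during which the arm holds its last target. There are 200 camera calls.

## Working session

There is one attempt and no reset: what is moved stays moved. The work goes in short steps, Python scripts to look and compute and a shell command to move; the robot and the scene stay as the last step left them, time stands still between calls to the robot, and variables do not carry over. Pictures are saved under pics/ and viewed, about 8 in all and at most 12, crops included, and the job is handed in when it is done.

```bash
ls; mkdir -p pics; python3 - <<'E'
from cell import arm
import cv2
for n in("scene","top"):
    im=arm.snapshot(n);cv2.imwrite(f"pics/{n}0.png",im[:,:,::-1]);print(n,arm.get_calibration(n))
print(arm.read_state())
E
```

```text
pics
scene {'fx': 482.90743679198533, 'fy': 482.90743679198533, 'cx': 318.1733836581945, 'cy': 243.84990006191984, 'rvec': array([ 0.79631726, -2.55789724,  1.11716853]), 'tvec': array([ 401.20484508,  194.91076544, 1008.67028799])}
top {'fx': 585.129699832658, 'fy': 585.129699832658, 'cx': 335.6689093015139, 'cy': 234.69152789674723, 'rvec': array([ 2.18780319, -2.12717981,  0.09150963]), 'tvec': array([  23.40313092,  493.92159263, 1298.34541229])}
{'time_s': 0.1, 'qpos': array([77.35566837, 18.43595979, -4.01759943, 83.16919861,  1.29306871,
       78.53990841, -3.2599799 ]), 'joint_vel': array([-0.04986389, -0.1448607 ,  0.09660336, -0.19187939, -0.02505461,
       -0.07849853,  0.05995755]), 'joint_torque': array([-3.00706588e-04, -4.94874215e+01, -3.84302270e-01, -3.15208411e+01,
        1.29432869e-02,  7.48136546e-03,  3.22198196e-05]), 'position': array([ 151.07586062, -631.66300906,  210.10888715]), 'ee_rot': array([[ 9.72550715e-01,  2.32690565e-01, -4.55339509e-04],
       [ 2.32691005e-01, -9.72549258e-01,  1.68443432e-03],
       [-5.08881291e-05, -1.74415121e-03, -9.99998478e-01]]), 'contact_force': array([ 0.49013874,  0.28598665, -0.1624661 ]), 'ft_torque': array([-0.0022333 ,  0.02174881, -0.00885618]), 'grip_width': 0.995514531262102}
```

View pics/top0.png

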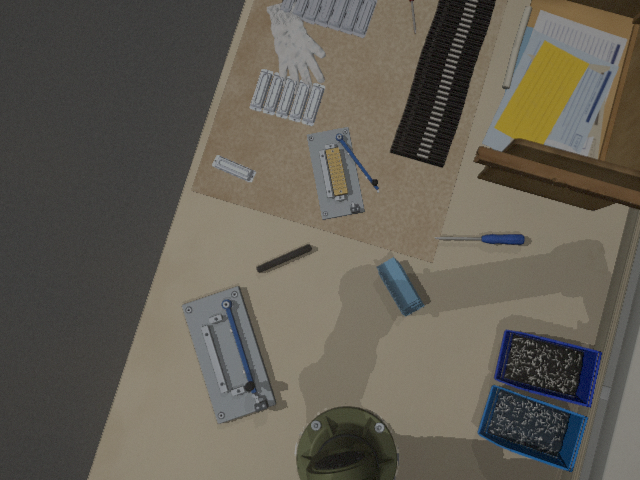

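View pics/scene0.png

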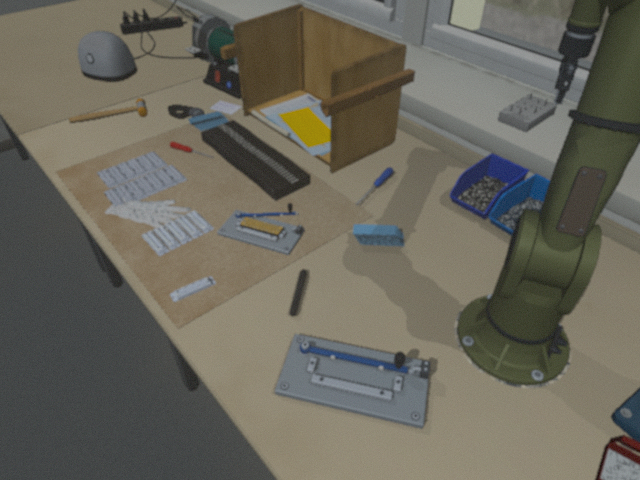

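The top view shows the small nest (about (335,175)) with its gate open, the knob near (375,183), the loose cover at (234,167), and the larger nest as a decoy at lower left.

```bash
cat > h.py <<'E'
import numpy as np,cv2
from cell import arm
def cam(n):
    c=arm.get_calibration(n);K=np.array([[c['fx'],0,c['cx']],[0,c['fy'],c['cy']],[0,0,1.]]);return K,np.array(c['rvec'],float),np.array(c['tvec'],float)
def ray(n,uv):
    K,r,t=cam(n);R=cv2.Rodrigues(r)[0]
    if n=='wrist': p=cv2.fisheye.undistortPoints(np.array([[uv]],float),K,np.zeros(4)).ravel()
    else: p=((uv[0]-K[0,2])/K[0,0],(uv[1]-K[1,2])/K[1,1])
    return -R.T@t, R.T@np.array([p[0],p[1],1.])
def pt(n,uv,z):
    o,d=ray(n,uv);return o+d*(z-o[2])/d[2]
def px(n,P):
    K,r,t=cam(n);P=np.array(P,float).reshape(-1,1,3)
    f=cv2.fisheye.projectPoints(P,r,t,K,np.zeros(4)) if n=='wrist' else cv2.projectPoints(P,r,t,K,None)
    return f[0].reshape(-1,2)
def st():
    s=arm.read_state();R=np.array(s['ee_rot']);print('t',round(s['time_s'],2),'pos',np.round(s['position'],1),'yaw x',round(np.degrees(np.arctan2(R[1,0],R[0,0])),2),'z',np.round(R[:,2],4),'F',np.round(s['contact_force'],1),'g',round(s['grip_width'],3),'q',np.round(s['qpos'],0));return s
def crop(im,x,y,w,h,k,f):
    cv2.imwrite(f,cv2.resize(im[y:y+h,x:x+w,::-1],None,fx=k,fy=k,interpolation=cv2.INTER_CUBIC))
E
python3 - <<'E'
from h import *
im=cv2.imread('pics/top0.png')[:,:,::-1]
crop(im,200,115,200,115,4,'pics/top0c.png')
for uv,z in [((340,137),20),((375,183),20),((213,159),8),((254,176),8)]: print(uv,pt('top',uv,z))
s=st();print(np.array(s['ee_rot']));print(px('top',[[0,0,0],[151,-632,0]]));c=arm.get_calibration('wrist');print(c, -cv2.Rodrigues(c['rvec'])[0].T@c['tvec'])
E
```

```text
(340, 137) [721.34393885  33.99855923  20.        ]
(375, 183) [615.32087466 -49.29902602  20.        ]
(213, 159) [664.99530027 329.41173623   8.        ]
(254, 176) [627.07265866 231.59988146   8.        ]
t 0.1 pos [ 151.1 -631.7  210.1] yaw x 13.46 z [-5.0e-04  1.7e-03 -1.0e+00] F [ 0.5  0.3 -0.2] g 0.996 q [77. 18. -4. 83.  1. 79. -3.]
[[ 9.72550715e-01  2.32690565e-01 -4.55339509e-04]
 [ 2.32691005e-01 -9.72549258e-01  1.68443432e-03]
 [-5.08881291e-05 -1.74415121e-03 -9.99998478e-01]]
[[346.21607714 457.2888356 ]
 [632.39263012 397.06325323]]
{'fx': 371.64829954431775, 'fy': 371.64829954431775, 'cx': 316.75084541858286, 'cy': 240.41332654123875, 'rvec': array([-2.25954005,  1.78297643,  0.28607258]), 'tvec': array([-649.68749033,  -39.26099229,  380.26908084])} [ 230.44235829 -612.96275744  373.38025116]
```

View pics/top0c.png

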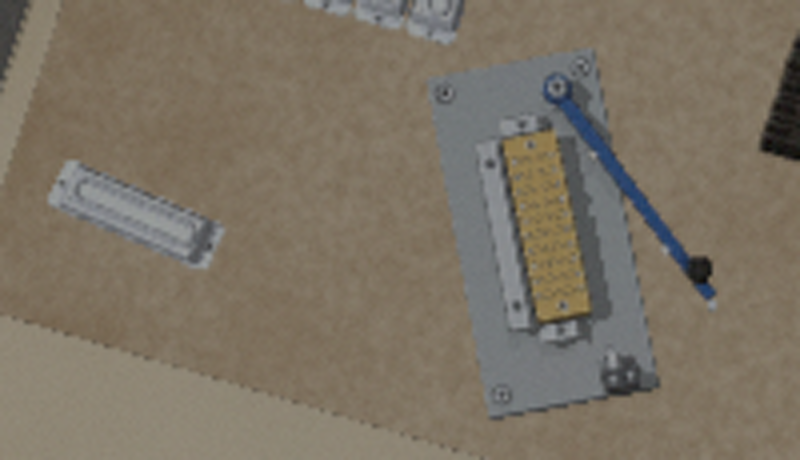

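```bash
python3 -m inch '[[[0.96,-0.88,0,0,0,0,1],[0.96,-0.88,0,0,0,0,1],[0.96,-0.88,0,0,0,0,1],[0.96,-0.88,0,0,0,0,1],[0.96,-0.88,0,0,0,0,1],[0.96,-0.88,0,0,0,0,1],[0.96,-0.88,0,0,0,0,1],[0.96,-0.88,0,0,0,0,1]]]'
python3 -m inch '[[[0.96,-0.88,0,0,0,0,1],[0.96,-0.88,0,0,0,0,1],[0.96,-0.88,0,0,0,0,1],[0.96,-0.88,0,0,0,0,1],[0.96,-0.88,0,0,0,0,1],[0.96,-0.88,0,0,0,0,1],[0.96,-0.88,0,0,0,0,1],[0.96,-0.88,0,0,0,0,1]]]'
python3 -m inch '[[[0.96,-0.88,0,0,0,0,1],[0.96,-0.88,0,0,0,0,1],[0.96,-0.88,0,0,0,0,1],[0.96,-0.88,0,0,0,0,1],[0.96,-0.88,0,0,0,0,1],[0.96,-0.88,0,0,0,0,1],[0.96,-0.88,0,0,0,0,1],[0,0,0,0,0,0,1]]]'
python3 - <<'E'
from h import *
st();c=arm.get_calibration('wrist');print(c)
im=arm.snapshot('wrist');cv2.imwrite('pics/w1.png',im[:,:,::-1])
def q(x,y):return ((x+.5)/4-.5+200,(y+.5)/4-.5+115)
P=pt('top',q(557,87),24);T1=pt('top',q(562,305),27);T2=pt('top',q(530,145),27);print('piv',P,'thr',T1,T2,np.linalg.norm(T1-T2))
for z in(29,40,50):print('knob',z,pt('top',q(699,267),z))
print('cover',pt('top',q(62,185),5),pt('top',q(211,250),5))
print(px('wrist',[P,T1,T2]))
E
```

```text
time_s: 0.9
position: [297.4, -414.9, 210.8]
ee_rot: [[0.973, 0.233, -0.0], [0.233, -0.973, 0.0], [-0.0, -0.0, -1.0]]
contact_force: [-0.1, -1.1, 1.4]
grip_width: 0.004
time_s: 1.7
position: [443.1, -199.2, 210.8]
ee_rot: [[0.973, 0.233, -0.0], [0.233, -0.973, -0.0], [-0.0, -0.0, -1.0]]
contact_force: [0.6, -0.4, 0.5]
grip_width: -0.001
time_s: 2.5
position: [571.4, -5.9, 210.7]
ee_rot: [[0.971, 0.24, 0.0], [0.24, -0.971, 0.004], [0.001, -0.004, -1.0]]
contact_force: [-0.3, 0.7, 0.4]
grip_width: -0.0
t 2.5 pos [571.4  -5.9 210.7] yaw x 13.87 z [ 3.0e-04  3.9e-03 -1.0e+00] F [-0.3  0.7  0.4] g -0.0 q [ 33.  12. -40.  94.   8.  77. -84.]
{'fx': 371.64829954431775, 'fy': 371.64829954431775, 'cx': 316.75084541858286, 'cy': 240.41332654123875, 'rvec': array([-2.26751566,  1.77524307,  0.28599653]), 'tvec': array([-142.47240894,  486.51412611,  553.40793552])}
piv [721.64938735  36.55932609  24.        ] thr [593.70027489  30.01743314  27.        ] [686.34992272  51.02886992  27.        ] 95.00230375233328
knob 29 [617.26759559 -47.40236227  29.        ]
knob 40 [615.06796528 -46.93583014  40.        ]
knob 50 [613.06830137 -46.51171002  50.        ]
cover [661.34535284 324.90995553   5.        ] [624.92642846 235.78220162   5.        ]
[[307.60279584  42.63399093]
 [282.31023155 175.37439802]
 [282.95172589  74.45307705]]
```

View pics/w1.png

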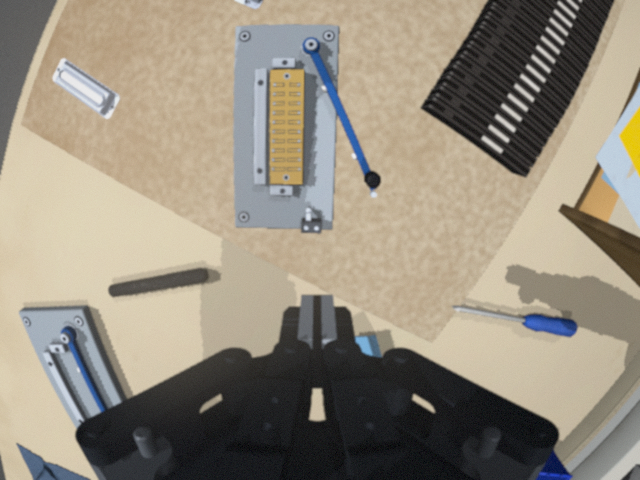

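```bash
python3 - <<'E'
from h import *
s=st();p=np.array(s['position']);R=np.array(s['ee_rot'])
print('tcp px',px('wrist',[p,p-R[:,2]*19]))
for n,uv,z in[('piv',(311,45),24),('T1',(286,178),27),('T2',(287,76),27),('cov',(62,68),5),('cov',(110,110),5),('knob',(372.5,179.5),40),('knob',(372.5,179.5),45),('knob',(372.5,179.5),50),('roller',(311,215),25)]:print(n,z,pt('wrist',uv,z))
E
```

```text
t 2.55 pos [570.5  -8.8 210.5] yaw x 13.73 z [-0.001   0.0017 -1.    ] F [-0.8 -1.   0.7] g -0.001 q [ 33.  12. -40.  94.   8.  77. -84.]
tcp px [[316.2853764  294.4273884 ]
 [316.30423356 313.47368225]]
piv 24 [720.10557513  32.9692419   24.        ]
T1 27 [592.04517484  26.06799111  27.        ]
T2 27 [685.70930963  47.05747276  27.        ]
cov 5 [664.38540701 313.92948333   5.        ]
cov 5 [622.90015307 233.74069709   5.        ]
knob 40 [611.8153761 -51.2007812  40.       ]
knob 45 [612.38556687 -50.27960747  45.        ]
knob 50 [612.95575764 -49.35843374  50.        ]
roller 25 [562.01532506  -5.32858039  25.        ]
```

```bash
python3 -m inch '[[[0.3,0.83,0.5,0,0,0,1],[0.3,0.83,0.5,0,0,0,1],[0.3,0.83,0.5,0,0,0,1],[0.3,0.83,0.5,0,0,0,1],[0,0,1,0,0,0,1],[0,0,1,0,0,0,1],[0,0,1,0,0,0,1],[0,0,0,0,0,0,1]]]'
python3 -m inch '[[[0,0,1,0,0,0,1],[0,0,1,0,0,0,1],[0,0,0,0,0,0,1],[0,0,0,0,0,0,1]]]'
python3 - <<'E'
from h import *
st()
im=arm.snapshot('wrist');crop(im,200,0,250,320,2.4 and 1.85,'pics/w2.png')
for z in (40,45): print(px('wrist',[[613,-48.5,z]]))
s=st()
E
```

```text
time_s: 3.35
position: [615.0, -87.0, 82.0]
ee_rot: [[0.973, 0.231, -0.008], [0.231, -0.973, 0.0], [-0.008, -0.002, -1.0]]
contact_force: [-0.8, -0.2, -0.6]
grip_width: -0.0
time_s: 3.75
position: [619.0, -86.1, 37.2]
ee_rot: [[0.973, 0.232, 0.0], [0.232, -0.973, -0.0], [0.0, 0.001, -1.0]]
contact_force: [0.3, -0.5, 0.3]
grip_width: -0.0
t 3.75 pos [619.  -86.1  37.2] yaw x 13.41 z [ 4.e-04 -5.e-04 -1.e+00] F [ 0.3 -0.5  0.3] g -0.0 q [ 33.  27. -35.  97.  17.  61. -84.]
[[238.57691494 291.83324405]]
[[236.61980577 296.39723175]]
t 3.8 pos [619.8 -86.   38. ] yaw x 13.42 z [ 2.1e-03 -7.0e-04 -1.0e+00] F [0.  0.1 0.2] g -0.0 q [ 33.  27. -35.  97.  17.  61. -84.]
```

View pics/w2.png

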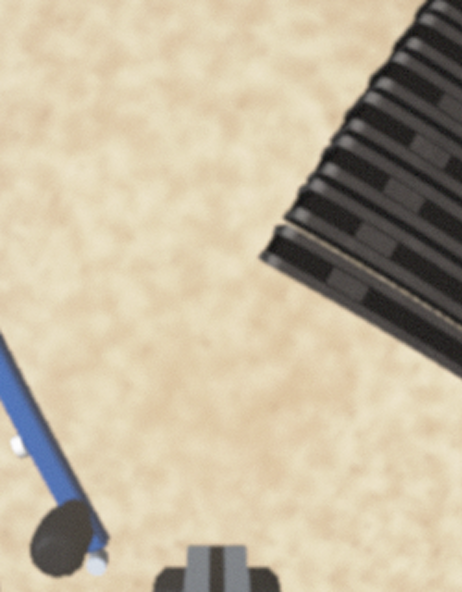

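```bash
python3 -m inch '[[[0,-0.5,0.05,0,0,0,1],[0,-0.5,0.05,0,0,0,1],[0,-0.4,0,0,0,0,1],[0,-0.4,0,0,0,0,1],[-0.1,-0.3,0,0,0,0,1],[-0.1,-0.3,0,0,0,0,1],[-0.1,-0.2,0,0,0,0,1],[0,0,0,0,0,0,1]]]'
python3 - <<'E'
from h import *
st()
im=arm.snapshot('wrist');crop(im,150,0,250,320,1.85,'pics/w3.png')
E
```

```text
time_s: 4.6
position: [595.8, -23.2, 33.6]
ee_rot: [[0.972, 0.234, -0.0], [0.234, -0.972, -0.0], [-0.0, 0.0, -1.0]]
contact_force: [-1.1, 0.2, 0.2]
grip_width: 0.004
t 4.6 pos [595.8 -23.2  33.6] yaw x 13.51 z [-4.e-04 -1.e-04 -1.e+00] F [-1.1  0.2  0.2] g 0.004 q [ 30.  25. -36. 101.  17.  60. -89.]
```

View pics/w3.png

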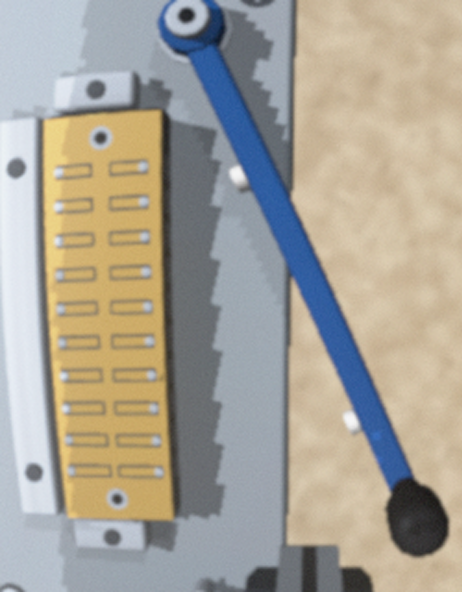

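```bash
python3 - <<'E'
from h import *
s=st();p=np.array(s['position']);R=np.array(s['ee_rot'])
print('tcp',px('wrist',[p]))
for z in(25,30,35,40,45,50): print(z,pt('wrist',(374.3,280),z)[:2],pt('top',(374.4,181.4),z)[:2])
f=lambda x,y:(150+x/1.85,y/1.85)
print('piv',pt('wrist',f(187,15),26),'T',pt('wrist',f(117,498),27),pt('wrist',f(100,137),27))
crop(arm.snapshot('scene'),200,180,140,100,5,'pics/s1.png')
E
```

```text
t 4.65 pos [596.2 -23.9  33.6] yaw x 13.47 z [-1.e-04 -4.e-04 -1.e+00] F [0.2 0.1 0.5] g 0.002 q [ 30.  25. -36. 101.  17.  60. -89.]
tcp [[316.20458506 294.44105268]]
25 [606.66402551 -51.9314695 ] [618.01091355 -47.63034369]
30 [608.66652127 -50.56243894] [617.01129606 -47.41806239]
35 [610.66901702 -49.19340838] [616.01167857 -47.20578109]
40 [612.67151277 -47.82437783] [615.01206108 -46.99349979]
45 [614.67400852 -46.45534727] [614.01244359 -46.78121849]
50 [616.67650427 -45.08631671] [613.01282611 -46.56893719]
piv [722.38307726  36.79264538  26.        ] T [594.01206486  29.35394264  27.        ] [687.34584027  50.79140146  27.        ]
```

View pics/s1.png

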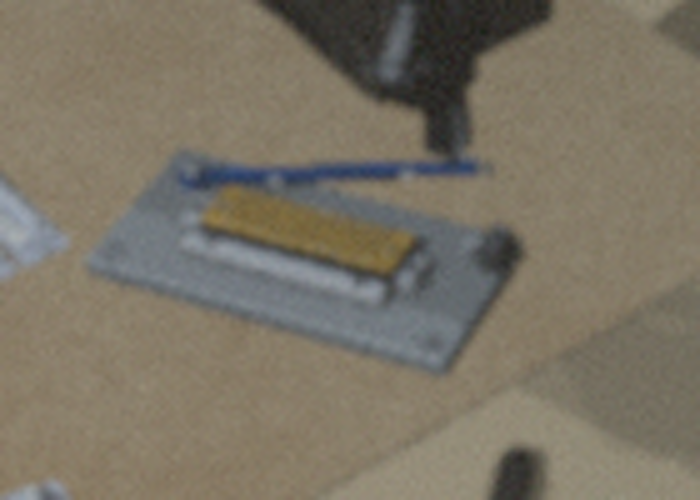

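```bash
python3 - <<'E'
from h import *
# rays: w3 (now), w2 same cam orientation, camera shifted by TCP difference
o3,d3=ray('wrist',(374.3,280));_,d2=ray('wrist',(233.5,292));o2=o3+np.array([619.4,-86.05,37.6])-np.array([596,-23.5,33.6])
ot,dt=ray('top',(374.4,181.4))
def tri(L):
    A=0;b=0
    for o,d in L:
        d=d/np.linalg.norm(d);M=np.eye(3)-np.outer(d,d);A=A+M;b=b+M@o
    return np.linalg.solve(A,b)
print(tri([(o3,d3),(o2,d2)]),tri([(o3,d3),(ot,dt)]),tri([(o2,d2),(ot,dt)]))
s=st();p=s['position'];print(px('scene',[p,p+[0,0,19],[614.5,-46.5,45],[614.5,-46.5,35],[614.5,-46.5,24]]))
E
```

```text
[614.088626   -47.47908432  43.03264521] [614.33937258 -47.04494675  43.79756451] [614.27979398 -47.18427871  43.27719746]
t 4.7 pos [596.4 -24.4  33.6] yaw x 13.43 z [ 1.e-04 -5.e-04 -1.e+00] F [0.6 0.3 0.1] g 0.002 q [ 30.  25. -36. 101.  17.  60. -89.]
[[288.83053173 215.50028588]
 [288.5208442  209.75907447]
 [288.23477271 205.19516836]
 [288.39673851 208.1938479 ]
 [288.57290935 211.45552356]]
```

```bash
python3 -m inch '[[[0,0,-1,0,0,0,1],[0.1,0.8,0,0,0,0,1],[0.1,0.8,0,0,0,0,1],[0.2,0.88,0,0,0,0,1],[0,0,0.7,0,0,0,1],[0,0,0.7,0,0,0,1],[0,0,0,0,0,0,1]]]'
python3 - <<'E'
from h import *
s=st();p=np.array(s['position']);R=np.array(s['ee_rot'])
a=arm.snapshot('scene');b=arm.snapshot('wrist')
A=cv2.resize(a[180:240,250:330,::-1],None,fx=5,fy=5,interpolation=2);B=cv2.resize(b[230:350,240:400,::-1],None,fx=2.5,fy=2.5,interpolation=2)
cv2.imwrite('pics/m1.png',np.hstack([A,B]))
print('tip/14/19 scene',(px('scene',[p,p+[0,0,14],p+[0,0,19]])-[250,180])*5)
print('front edge',(px('wrist',[p-R[:,2]*k+R[:,0]*11 for k in(0,10,15,19)])-[240,230])*2.5)
E
```

```text
time_s: 5.4
position: [617.0, -81.5, 18.9]
ee_rot: [[0.973, 0.233, -0.008], [0.233, -0.973, 0.002], [-0.007, -0.004, -1.0]]
contact_force: [-0.1, 0.1, 0.3]
grip_width: -0.001
t 5.4 pos [617.  -81.5  18.9] yaw x 13.46 z [-0.0078  0.0018 -1.    ] F [-0.1  0.1  0.3] g -0.001 q [ 32.  29. -34.  97.  18.  60. -84.]
tip/14/19 scene [[228.89690331 129.24619661]
 [228.06142686 108.66210979]
 [227.76005437 101.23703214]]
front edge [[191.52344682 114.59937806]
 [191.69029297 135.98463785]
 [191.78064318 147.54541999]
 [191.85657935 157.25116251]]
```

View pics/m1.png

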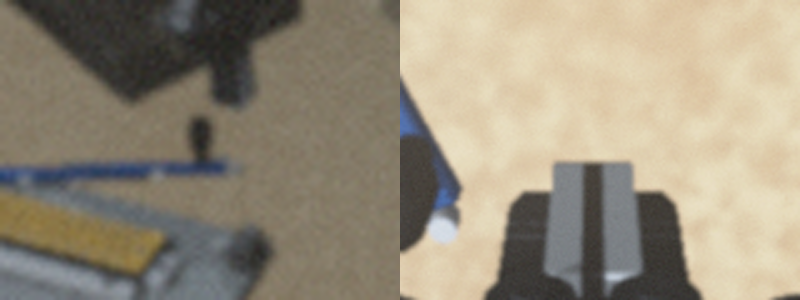

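The scene view shows the real fingertips about 18 mm above the reported TCP, which explains how they passed over the knob (its top is at about 44 mm). I'll go lower and push again.

```bash
python3 -m inch '[[[0.1,-0.4,0.16,0,0,0,1],[0,-0.4,0,0,0,0,1],[0,-0.4,0,0,0,0,1],[-0.1,-0.4,0,0,0,0,1],[-0.1,-0.4,0,0,0,0,1],[-0.1,-0.3,0,0,0,0,1],[-0.1,-0.2,0,0,0,0,1],[0,0,0,0,0,0,1]]]'
python3 - <<'E'
from h import *
s=st();b=arm.snapshot('wrist');crop(b,150,0,250,320,1.85,'pics/w4.png')
E
```

```text
time_s: 6.3
position: [598.1, -22.0, 19.7]
ee_rot: [[0.972, 0.234, -0.0], [0.234, -0.972, -0.0], [-0.0, 0.0, -1.0]]
contact_force: [0.6, -0.1, -0.2]
grip_width: 0.001
t 6.3 pos [598.1 -22.   19.7] yaw x 13.52 z [-3.e-04 -1.e-04 -1.e+00] F [ 0.6 -0.1 -0.2] g 0.001 q [ 29.  26. -36. 101.  17.  59. -90.]
```

View pics/w4.png

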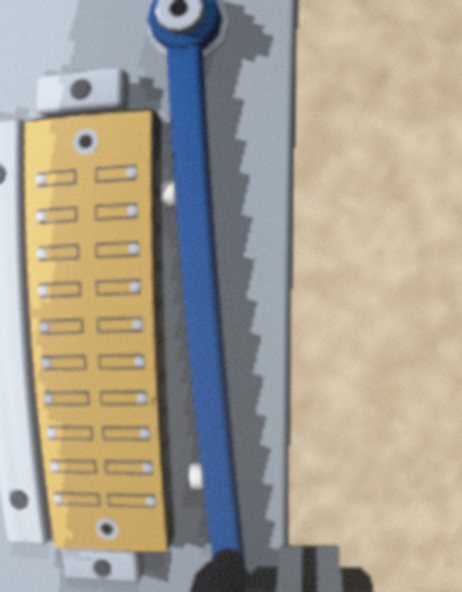

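```bash
python3 -m inch '[[[-0.02,-0.2,0,0,0,0,1],[0,-0.12,0,0,0,0,1],[0,-0.1,0,0,0,0,1],[0,0,0,0,0,0,1]]]'
python3 -m inch '[[[0,-0.1,0,0,0,0,1],[0,-0.08,0,0,0,0,1],[0,0,0,0,0,0,1]]]'
```

```text
time_s: 6.75
position: [596.6, -17.5, 19.6]
ee_rot: [[0.973, 0.23, 0.001], [0.23, -0.973, -0.005], [0.0, 0.006, -1.0]]
contact_force: [3.0, -8.3, 0.1]
grip_width: 0.007
time_s: 7.05
position: [596.4, -16.7, 19.8]
ee_rot: [[0.974, 0.228, 0.003], [0.228, -0.974, -0.009], [0.001, 0.01, -1.0]]
contact_force: [3.0, -12.8, -0.9]
grip_width: 0.002
```

```bash
python3 -m inch '[[[0,-0.1,0,0,0,0,1],[0,-0.1,0,0,0,0,1],[0,0,0,0,0,0,1]]]'
python3 - <<'E'
from h import *
s=st();b=arm.snapshot('wrist');crop(b,200,140,180,190,2.8,'pics/w5.png')
E
```

```text
time_s: 7.35
position: [594.5, -9.9, 19.6]
ee_rot: [[0.973, 0.229, 0.001], [0.229, -0.973, -0.007], [-0.001, 0.007, -1.0]]
contact_force: [2.0, -9.8, -0.9]
grip_width: -0.002
t 7.35 pos [594.5  -9.9  19.6] yaw x 13.24 z [ 0.0012 -0.0072 -1.    ] F [ 2.  -9.8 -0.9] g -0.002 q [ 28.  25. -36. 102.  18.  58. -92.]
```

View pics/w5.png

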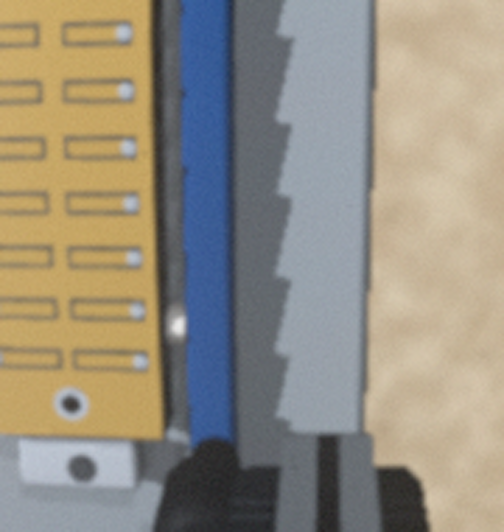

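```bash
python3 -m inch '[[[0,-0.12,0,0,0,0,1],[0,0,0,0,0,0,1]]]'
python3 -m inch '[[[0,0.5,0,0,0,0,1],[0,0.5,0,0,0,0,1],[0,0,-1,0,0,0,1],[0,0,-1,0,0,0,-1],[-0.5,-0.9,-1,0,0,0,-1],[-0.5,-0.9,-1,0,0,0,-1],[0,0,0,0,0,0,-1],[0,0,0,0,0,0,-1]]]'
python3 - <<'E'
from h import *
s=st();np.save('w6.npy',s['position']);b=arm.snapshot('wrist');cv2.imwrite('pics/w6full.png',b[:,:,::-1]);crop(b,200,20,220,260,2.3,'pics/w6.png')
f=px('wrist',[[594,30,27],[687,51,27],[722,36.5,24]]);print((f-[200,20])*2.3)
E
```

```text
time_s: 7.6
position: [594.4, -9.7, 19.7]
ee_rot: [[0.974, 0.228, 0.002], [0.228, -0.974, -0.01], [-0.0, 0.011, -1.0]]
contact_force: [3.9, -15.0, -1.1]
grip_width: -0.002
time_s: 8.4
position: [564.3, 13.5, 120.2]
ee_rot: [[0.972, 0.234, 0.002], [0.234, -0.972, -0.0], [0.001, 0.001, -1.0]]
contact_force: [-0.4, 0.5, -0.7]
grip_width: 0.844
t 8.4 pos [564.3  13.5 120.2] yaw x 13.54 z [ 1.6e-03 -5.0e-04 -1.0e+00] F [-0.4  0.5 -0.7] g 0.844 q [ 31.  16. -40. 101.  11.  67. -89.]
[[234.20702955 394.8064175 ]
 [236.89883778  79.53484445]
 [312.38237878 -14.19737499]]
```

View pics/w6.png

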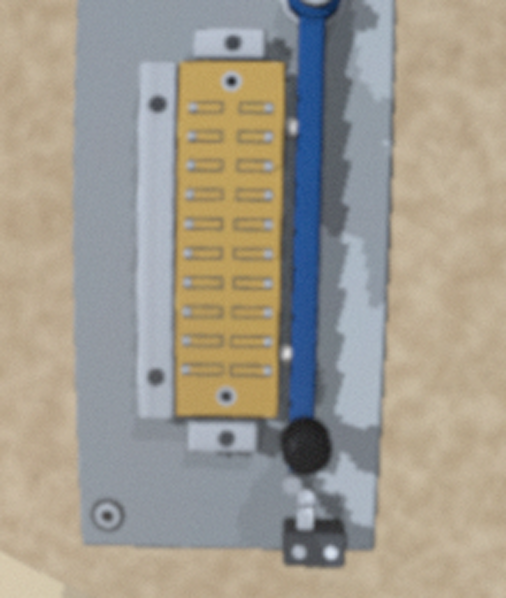

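```bash
python3 -m inch '[[[0.53,-0.99,0,0,0,0,-1],[0.53,-0.99,0,0,0,0,-1],[0.53,-0.99,0,0,0,0,-1],[0.53,-0.99,0,0,0,0,-1],[0.53,-0.99,0,0,0,0,-1],[0.53,-0.99,0,0,0,0,-1],[0.53,-0.99,0,0,0,0,-1],[0,0,0,0,0,-1,-1]]]'
python3 -m inch '[[[0,0,0,0,0,-1,-1],[0,0,0,0,0,-1,-1],[0,0,0,0,0,-1,-1],[0,0,0,0,0,-1,-1],[0,0,0,0,0,-1,-1],[0,0,0,0,0,-1,-1],[0,0,0,0,0,-1,-1],[0,0,0,0,0,-1,-1]]]'
python3 -m inch '[[[0,0,0,0,0,-1,-1],[0,0,0,0,0,-1,-1],[0,0,0,0,0,-1,-1],[0,0,0,0,0,-1,-1],[0,0,0,0,0,-0.6,-1],[0,0,0,0,0,0,-1],[0,0,0,0,0,0,-1],[0,0,0,0,0,0,-1]]]'
python3 - <<'E'
from h import *
s=st();c=arm.get_calibration('wrist');b=arm.snapshot('wrist');cv2.imwrite('pics/w7.png',b[:,:,::-1])
h=cv2.cvtColor(b,cv2.COLOR_RGB2HSV);m=((h[...,1]<45)&(h[...,2]>110)).astype(np.uint8);m[300:]=0
m=cv2.morphologyEx(m,cv2.MORPH_OPEN,np.ones((3,3)))
n,l,S,C=cv2.connectedComponentsWithStats(m)
for i in range(1,n):
    if S[i,4]>300:
        ys,xs=np.where(l==i);r=cv2.minAreaRect(np.c_[xs,ys].astype(np.float32));print(S[i],C[i],r)
pp=px('wrist',[[661.3,324.9,5],[624.9,235.8,5]]);print(pp)
x0,y0=np.maximum(pp.min(0).astype(int)-25,0);x1,y1=pp.max(0).astype(int)+25
print(x0,y0,x1,y1);print('val/sat along row mid')
E
```

```text
time_s: 9.25
position: [613.2, 207.7, 117.7]
ee_rot: [[0.952, 0.306, -0.003], [0.306, -0.952, 0.003], [-0.002, -0.004, -1.0]]
contact_force: [-0.7, 0.3, -0.2]
grip_width: 0.998
time_s: 10.05
position: [613.9, 201.7, 117.4]
ee_rot: [[0.649, 0.761, -0.003], [0.761, -0.649, -0.0], [-0.002, -0.002, -1.0]]
contact_force: [-0.6, -0.3, 1.0]
grip_width: 0.999
time_s: 10.85
position: [613.8, 202.6, 118.8]
ee_rot: [[0.378, 0.926, -0.001], [0.926, -0.378, -0.0], [-0.001, -0.001, -1.0]]
contact_force: [-0.1, -1.1, 0.3]
grip_width: 0.997
t 10.85 pos [613.8 202.6 118.8] yaw x 67.78 z [-1.1e-03 -1.0e-04 -1.0e+00] F [-0.1 -1.1  0.3] g 0.997 q [ 18.  30. -52.  89.  24.  73. -60.]
[ 293   49   43  138 5715] [314.08626422 116.04181977] ((314.0, 117.5), (137.0, 42.0), 90.0)
[  498    91   142   185 20227] [563.50467197 180.57902803] ((569.8518676757812, 181.90773010253906), (184.1278076171875, 140.8238983154297), 89.01223754882812)
[   0  205   57   95 2082] [ 23.67002882 254.60470701] ((16.048784255981445, 255.56100463867188), (99.01416778564453, 41.85456848144531), 51.34019470214844)
[446 276  47  24 657] [472.13850837 290.9238965 ] ((469.0, 287.5), (23.0, 46.0), 90.0)
[[312.08248766  55.49573619]
 [312.21448902 183.2101591 ]]
287 30 337 208
val/sat along row mid
```

```bash
cat >> h.py <<'E'
def cover_mask(b,box):
    h=cv2.cvtColor(b,cv2.COLOR_RGB2HSV);m=((h[...,1]<45)&(h[...,2]>110)).astype(np.uint8)
    k=np.zeros_like(m);x,y,w,g=box;k[y:y+g,x:x+w]=1;return m*k
E
python3 - <<'E'
from h import *
b=cv2.imread('pics/w7.png')[:,:,::-1].copy();s=st();R=np.array(s['ee_rot']);p=np.array(s['position'])
m=cover_mask(b,(285,40,60,155))
L=[];E=[]
for y in range(60,176,4):
    xs=np.where(m[y])[0];
    a=pt('wrist',(xs.min()-.5,y),3);c=pt('wrist',(xs.max()+.5,y),3);L.append((a+c)/2);E.append(np.linalg.norm(a-c))
L=np.array(L);print('widths',np.round(E,1))
v=cv2.fitLine(L[:,:2].astype(np.float32),cv2.DIST_HUBER,0,.01,.01).ravel();print('line yaw',np.degrees(np.arctan2(v[1],v[0])),'pt',v[2:])
for x in (305,314,323):
    ys=np.where(m[:,x])[0];a=pt('wrist',(x,ys.min()-.5),3);c=pt('wrist',(x,ys.max()+.5),3);print(x,a[:2],c[:2],(a+c)[:2]/2,np.linalg.norm(a-c))
C=pt('wrist',(314,117.5),3);d=C-p;print('mid',C,'move tool',R.T@d)
# holes: dark blobs inside
g=cv2.cvtColor(b,cv2.COLOR_RGB2GRAY)
for u,w in[(314,57),(314,178)]:
    print(g[w-8:w+9,u-8:u+9])
# threads from w6
g=cv2.cvtColor(cv2.imread('pics/w6full.png'),cv2.COLOR_BGR2GRAY)
for u,w in[(298,192),(301,55)]: print(g[w-5:w+6,u-5:u+6])
E
```

```text
t 10.9 pos [613.8 202.8 119.1] yaw x 67.8 z [-7.e-04 -1.e-04 -1.e+00] F [-0.3 -0.7 -0.7] g 0.999 q [ 18.  30. -52.  89.  24.  73. -60.]
widths [31.5 31.5 31.5 31.5 31.5 31.6 31.6 31.6 31.6 31.6 31.6 31.7 31.7 31.7
 31.8 31.8 31.8 31.9 31.2 31.2 31.3 31.3 31.4 32.2 31.5 31.5 31.6 31.6
 31.7]
line yaw 68.09443 pt [648.32587 289.22165]
305 [658.68000278 332.28391995] [618.70626334 235.23112801] [638.69313306 283.75752398] 104.96258508680702
314 [664.77076677 329.74962505] [625.0398448  232.63073122] [644.90530578 281.19017813] 104.93152862248435
323 [670.88056956 327.26760921] [631.37752307 230.04623554] [651.12904631 278.65692238] 104.94039346395154
mid [644.88594087 281.07991924   3.        ] move tool [ 84.22164015  -0.72566734 116.04898274]
[[182 180 181 179 181 185 186 183 185 185 187 190 187 189 184 184 185]
 [206 205 205 207 207 204 205 203 203 201 205 209 209 207 208 208 207]
 [214 215 215 214 218 210 205 191 186 197 202 207 214 215 216 213 216]
 [216 215 217 215 212 201 180 149 145 159 183 195 209 215 216 217 218]
 [216 214 213 215 207 188 149 103  85 116 155 183 200 213 215 21
[... 2403 characters left out ...]
168 164 155 138 130 139 157 169 166 159]
 [158 162 171 170 167 166 166 167 169 159 159]
 [159 156 160 162 168 169 166 162 159 160 157]
 [156 158 158 162 161 162 161 159 155 157 156]]
[[165 166 167 169 169 167 167 167 162 161 157]
 [164 166 175 180 177 178 175 170 166 162 161]
 [169 176 177 171 168 168 175 179 170 165 160]
 [175 176 162 139 115 123 152 174 177 168 164]
 [177 171 136  91  60  75 123 168 178 170 165]
 [175 169 126  74  41  55 108 164 178 169 166]
 [176 170 140  98  73  84 129 167 176 170 164]
 [173 178 169 144 130 136 159 176 174 165 162]
 [167 177 178 173 168 169 177 173 172 165 162]
 [164 169 173 173 172 175 174 167 163 161 164]
 [159 164 164 166 165 168 167 163 164 164 161]]
```

```bash
cat >> h.py <<'E'
def tool_ray(uv):  # ray in tool frame (fixed camera-to-tool)
    s=arm.read_state();R=np.array(s['ee_rot']);o,d=ray('wrist',uv);return R.T@(o-np.array(s['position'])),R.T@d
def tp(uv,h): # point in tool frame with tool z=h
    o,d=tool_ray(uv);return o+d*(h-o[2])/d[2]
E
python3 - <<'E'
from h import *
s=st();R=np.array(s['ee_rot']);p=np.array(s['position'])
a,b=[tp(u,p[2]-3.5) for u in[(314,53.5),(314.8,180.5)]]
print('holes tool',a,b,np.linalg.norm(a-b),'mid',(a+b)/2,'yaw in tool',np.degrees(np.arctan2((a-b)[1],(a-b)[0])))
print('world',p+R@a,p+R@b)
P=np.load('w6.npy');t1,t2=[tp(u,P[2]-27) for u in[(297.9,191.7),(300.2,54.7)]]
an=np.radians(13.54);Rw=np.array([[np.cos(an),np.sin(an),0],[np.sin(an),-np.cos(an),0],[0,0,-1]])
print('threads tool@w6',t1,t2,np.linalg.norm(t1-t2));w1,w2=P+Rw@t1,P+Rw@t2
print('world',w1,w2,'mid',(w1+w2)/2,'yaw',np.degrees(np.arctan2(*(w2-w1)[1::-1])))
E
```

```text
t 10.9 pos [613.8 202.8 119.1] yaw x 67.8 z [-7.e-04 -1.e-04 -1.e+00] F [-0.3 -0.7 -0.7] g 0.999 q [ 18.  30. -52.  89.  24.  73. -60.]
holes tool [132.81611386  -0.69829082 115.57923931] [ 36.57887682  -0.18132793 115.57923931] 96.23862553727098 mid [ 84.69749534  -0.43980938 115.57923931] yaw in tool -0.30777594967466165
world [663.26960592 326.06303638   3.45201285] [627.3917929  236.76211607   3.48679702]
threads tool@w6 [ 32.22008392 -11.94155531  93.1702456 ] [127.87829426  -9.84746917  93.1702456 ] 95.68112875919108
world [592.82120604  32.66627595  27.        ] [686.31103592  53.02628846  27.        ] mid [639.56612098  42.8462822   27.        ] yaw 12.285919072702649
```

```bash
python3 -m inch '[[[0.85,-0.02,0,0,0,-0.08,0],[0.85,0,0,0,0,0,0],[0.85,0,0,0,0,0,0],[0.84,0,0,0,0,0,0],[0,0,1,0,0,0,0],[0,0,1,0,0,0,0],[0,0,1,0,0,0,0],[0,0,0,0,0,0,0]]]'
python3 -m inch '[[[0,0,0.8,0,0,0,0],[0,0,0.6,0,0,0,0],[0,0,0,0,0,0,0],[0,0,0,0,0,0,0]]]'
python3 -m inch '[[[0,0,0.2,0,0,0,0],[0,0,0.2,0,0,0,0],[0,0,0,0,0,0,0]]]'
python3 - <<'E'
from h import *
s=st();p=np.array(s['position']);a=arm.snapshot('scene');cv2.imwrite('pics/s2.png',a[:,:,::-1])
print(px('scene',[p,p+[0,0,20]]))
E
```

```text
time_s: 11.7
position: [642.6, 280.2, 40.3]
ee_rot: [[0.372, 0.928, -0.006], [0.928, -0.372, -0.003], [-0.005, -0.005, -1.0]]
contact_force: [0.2, -0.5, 0.6]
grip_width: 0.499
time_s: 12.1
position: [644.9, 281.9, 9.5]
ee_rot: [[0.372, 0.928, -0.0], [0.928, -0.372, -0.0], [-0.0, -0.0, -1.0]]
contact_force: [-0.1, 0.1, -0.1]
grip_width: 0.502
time_s: 12.4
position: [644.7, 281.6, -1.0]
ee_rot: [[0.372, 0.928, -0.001], [0.928, -0.372, -0.001], [-0.001, -0.0, -1.0]]
contact_force: [-0.9, -0.1, 0.1]
grip_width: 0.494
t 12.4 pos [644.7 281.6  -1. ] yaw x 68.17 z [-7.e-04 -6.e-04 -1.e+00] F [-0.9 -0.1  0.1] g 0.494 q [  6.  43. -46.  85.  32.  66. -68.]
[[192.04753496 289.46507786]
 [190.47747628 283.55696997]]
```

```bash
python3 -m inch '[[[0,0,0.2,0,0,0,0],[0,0,0.12,0,0,0,0],[0,0,0,0,0,0,0]]]'
python3 -m inch '[[[0,0,0.1,0,0,0,0],[0,0,0,0,0,0,0],[0,0,0,0,0,0,0]]]'
python3 -m inch '[[[0,0,0.1,0,0,0,0],[0,0,0,0,0,0,0],[0,0,0,0,0,0,0]]]'
```

```text
time_s: 12.75
position: [644.6, 281.6, -9.2]
ee_rot: [[0.372, 0.928, -0.001], [0.928, -0.372, -0.001], [-0.001, -0.001, -1.0]]
contact_force: [-0.0, -0.8, -0.5]
grip_width: 0.501
time_s: 13.05
position: [645.0, 281.9, -10.9]
ee_rot: [[0.372, 0.928, -0.0], [0.928, -0.372, -0.0], [-0.0, 0.0, -1.0]]
contact_force: [0.2, 0.0, 0.1]
grip_width: 0.501
time_s: 13.35
position: [644.9, 281.9, -13.6]
ee_rot: [[0.372, 0.928, -0.0], [0.928, -0.372, -0.0], [-0.0, -0.0, -1.0]]
contact_force: [0.1, -0.4, 0.1]
grip_width: 0.503
```

```bash
python3 -m inch '[[[0,0,0.1,0,0,0,0],[0,0,0,0,0,0,0],[0,0,0,0,0,0,0]]]'
python3 -m inch '[[[0,0,0.08,0,0,0,0],[0,0,0,0,0,0,0],[0,0,0,0,0,0,0]]]'
python3 -m inch '[[[0,0,0.08,0,0,0,0],[0,0,0,0,0,0,0],[0,0,0,0,0,0,0]]]'
```

```text
time_s: 13.65
position: [644.9, 281.9, -16.1]
ee_rot: [[0.372, 0.928, -0.0], [0.928, -0.372, -0.0], [-0.0, -0.0, -1.0]]
contact_force: [1.1, -0.2, 0.5]
grip_width: 0.5
time_s: 13.95
position: [644.9, 281.9, -18.1]
ee_rot: [[0.372, 0.928, -0.0], [0.928, -0.372, -0.0], [-0.0, -0.0, -1.0]]
contact_force: [0.1, 0.1, -0.5]
grip_width: 0.5
time_s: 14.25
position: [645.2, 282.1, -18.7]
ee_rot: [[0.372, 0.928, 0.001], [0.928, -0.372, -0.0], [0.0, 0.001, -1.0]]
contact_force: [-2.2, -1.8, 6.2]
grip_width: 0.502
```

```bash
python3 -m inch '[[[0,0,-0.13,0,0,0,0],[0,0,0,0,0,0,1],[0,0,0,0,0,0,1],[0,0,0,0,0,0,1],[0,0,0,0,0,0,1],[0,0,0,0,0,0,1]]]'
```

```text
time_s: 14.85
position: [645.3, 282.2, -15.8]
ee_rot: [[0.372, 0.928, 0.001], [0.928, -0.372, 0.0], [0.0, 0.001, -1.0]]
contact_force: [-1.1, -1.3, 5.8]
grip_width: 0.301
```

```bash
python3 -m inch '[[[0,0,0,0,0,0,0],[0,0,0,0,0,0,0],[0,0,0.08,0,0,0,0],[0,0,0,0,0,0,0]]]'; python3 -m inch '[[[0,0,0,0,0,0,1],[0,0,0,0,0,0,1],[0,0,0,0,0,0,1],[0,0,0,0,0,0,1]]]'
```

```text
time_s: 15.25
position: [645.0, 281.9, -18.7]
ee_rot: [[0.372, 0.928, -0.0], [0.928, -0.372, -0.0], [-0.0, 0.0, -1.0]]
contact_force: [-0.9, 0.4, 3.4]
grip_width: 0.505
time_s: 15.65
position: [645.6, 282.9, -16.8]
ee_rot: [[0.372, 0.928, 0.002], [0.928, -0.372, 0.001], [0.002, 0.001, -1.0]]
contact_force: [-2.0, -1.1, 8.0]
grip_width: 0.311
```

```bash
python3 -m inch '[[[0,0,-0.1,0,0,0,1],[0,0,-0.2,0,0,0,1],[0,0,-0.4,0,0,0,1],[0,0,-0.6,0,0,0,1],[0,0,-0.6,0,0,0,1],[0,0,-0.6,0,0,0,1],[0,0,0,0,0,0,1]]]'
python3 - <<'E'
from h import *
s=st();p=np.array(s['position']);R=np.array(s['ee_rot'])
a=arm.snapshot('scene');b=arm.snapshot('wrist');cv2.imwrite('pics/s3.png',a[:,:,::-1]);cv2.imwrite('pics/w8.png',b[:,:,::-1])
# mat spot where cover lay, and top view to be sure
t=arm.snapshot('top');cv2.imwrite('pics/t3.png',t[:,:,::-1])
g=cv2.cvtColor(b,cv2.COLOR_RGB2GRAY)
print('pred hole2 px',px('wrist',[p-R[:,2]*k+R[:,0]*48.4 for k in(17,19,21)]))
print(g[196:290:3,292:342:2])
E
```

```text
time_s: 16.35
position: [646.8, 283.2, 47.6]
ee_rot: [[0.372, 0.928, 0.005], [0.928, -0.372, 0.002], [0.004, 0.004, -1.0]]
contact_force: [0.0, 1.0, 0.7]
grip_width: 0.308
t 16.35 pos [646.8 283.2  47.6] yaw x 68.17 z [ 0.0049  0.0022 -1.    ] F [0.  1.  0.7] g 0.308 q [  7.  40. -48.  83.  31.  70. -67.]
pred hole2 px [[316.76565255 200.52971717]
 [316.75194509 201.64247023]
 [316.73786222 202.78594059]]
[[164 163 167 164 160 160 159 159 158 157 153 155 153 155 162 161 160 158
  160 157 160 158 159 159 160]
 [165 166 161 162 162 154 158 157 155 154 151 152 152 150 156 162 162 158
  160 164 160 159 159 158 161]
 [218 216 218 217 217 219 217 218 217 217 220 217 220 218 211 219 218 218
  219 218 219 219 219 219 218]
 [221 221 223 222 222 220 219 222 222 224 220 224 216 210 210 217 223 221
  222 223 222 222 222 220 210]
 [223 221 222 220 220 222 221 221 223 217 200 141  90  92 162 196 214 222
  221 218 211 199 194 192 192]
 [220 221 220 220 220 218 222 222 221 208 182 103  47  62 135 184 198 204
  196 194 192 189 193 194 192]
 [219 222 219 219 219 220 222 222 222 217 191 193 173 175 187
[... 1969 characters left out ...]
81 182 184 185 185 185 186 188 188 185
  160 151 165 153 151 158 174]
 [181 173 161 154 151 166 141 150 183 185 186 185 188 184 184 187 187 186
  164 148 168 155 151 160 173]
 [181 177 164 157 156 171 142 157 182 185 187 187 188 186 189 184 179 175
  161 152 168 153 151 159 174]
 [182 179 164 157 153 167 142 157 184 187 185 186 185 184 185 186 181 170
  157 151 167 152 153 163 171]
 [180 168 161 155 154 169 144 156 181 185 184 184 183 188 187 185 186 178
  157 149 167 152 153 161 176]
 [177 168 158 155 154 166 143 154 180 187 185 187 189 185 184 186 183 181
  158 150 166 153 152 161 179]
 [179 178 163 156 152 165 143 152 182 184 185 185 187 185 185 186 185 183
  161 150 166 152 153 161 176]]
```

```bash
python3 - <<'E'
from h import *
np.set_printoptions(linewidth=200)
b=cv2.imread('pics/w8.png',0);z=255-b[204:217,308:326].astype(float);z[z<110]=0
ys,xs=np.mgrid[204:217,308:326];u=(z*xs).sum()/z.sum(),(z*ys).sum()/z.sum();print('hole px',u)
for h in(-18,-20,-22):print(h,tp(u,h))
# far edge of cover
print('far edge row profile col 305',b[190:212,305], 'at tool',tp((305,201),-20))
for f in('top0','t3'):
    g=cv2.imread(f'pics/{f}.png',0)
    q=px('top',[[593,32.2,27],[686.5,53,27]]);print(f,q)
    for c in np.round(q).astype(int): print(c);print(g[c[1]-4:c[1]+5,c[0]-5:c[0]+6])
g=cv2.imread('pics/t3.png',0)
s=st();p=s['position'];R=s['ee_rot']
q=px('top',[p+R@[k,0,-20] for k in(43.,48,-47,-52)]);print('cover ends px',q)
for c in np.round(q[[0,2]]).astype(int): print(c);print(g[c[1]-8:c[1]+9,c[0]-9:c[0]+10])
E
```

```text
hole px (np.float64(316.7442705863759), np.float64(210.16058163426584))
-18 [ 45.81857707   1.1638934  -18.        ]
-20 [ 46.30343832   1.16194795 -20.        ]
-22 [ 46.78829956   1.1600025  -22.        ]
far edge row profile col 305 [160 161 160 157 161 161 158 156 159 156 170 195 217 221 221 218 220 221 221 221 223 221] at tool [ 50.02740932  -3.46173915 -20.        ]
top0 [[339.15958132 191.15365544]
 [331.26972944 150.79062388]]
[339 191]
[[124 123 114 114 125 106 110 120 122 102 109]
 [119 114 123 122 101 117 113 102 111 115 124]
 [112 110 108 111 115 125 123 120 120 121 125]
 [117 123 124 120 124 127 106 127 123 124 123]
 [118 124 121 124 125 133  78 111 124 123 126]
 [119 125 127 125 123 112 120 127 127 124 125]
 [127 126 125 126 126 124 123 130 114  94  80]
 [ 92 121 130 115  93  83  68  69  55  54  55]
 [ 72  68  71  62  49  46  63  78 104 125  79]]
[331 151]
[[141 139 141 138 114 131 132 124  92  66  81]
 [134 134 114  97  75  89  94 107 121 115 118]
 [ 91  98 106 122 115 116 121 121 124 124 125]
 [116 120 121 126 123 130 104 126 124 124 122]
 [116 123 124 125 124 134  85
[... 3313 characters left out ...]
93  91  92  88  90  87  88  86  89  87  83  86  82  85  82  79  83]
 [100  97  94  94  89  94  89  90  89  88  86  85  87  87  85  85  83  83  81]
 [ 98 100  97  94  92  87  90  90  89  88  90  87  88  87  88  84  89  83  84]
 [ 94  97 100  97  94  94  88  90  88  89  89  88  90  89  84  89  84  81  84]
 [100  97  99 100  96  97  94  89  89  88  88  90  90  90  87  87  85  86  84]
 [101 101  98  96  98  98  97  92  91  89  86  89  87  87  87  85  83  87  87]
 [101 100  99  99  97  99  96  98  94  89  89  89  88  86  89  85  84  84  85]
 [103 100  99  97  98  97  98  97  95  92  91  90  87  89  88  89  89  87  86]
 [104 103 100  99  99 101  97  97  97  92  93  93  91  88  90  89  86  85  86]]
```

```bash
python3 -m inch '[[[0,0,-0.06,0,0,1,1],[0,0,-0.06,0,0,1,1],[0,0,-0.06,0,0,1,1],[0,0,-0.06,0,0,1,1],[0,0,-0.06,0,0,1,1],[0,0,-0.06,0,0,1,1],[0,0,-0.06,0,0,1,1],[0,0,-0.06,0,0,1,1]]]'
python3 -m inch '[[[0,0,0,0,0,1,1],[0,0,0,0,0,1,1],[0,0,0,0,0,1,1],[0,0,0,0,0,1,1],[0,0,0,0,0,1,1],[0,0,0,0,0,0.97,1],[-0.7,0.94,0,0,0,0,1],[-0.7,0.94,0,0,0,0,1]]]'
python3 -m inch '[[[-0.7,0.94,0,0,0,0,1],[-0.7,0.94,0,0,0,0,1],[-0.7,0.94,0,0,0,0,1],[-0.7,0.94,0,0,0,0,1],[-0.7,0.94,0,0,0,0,1],[-0.7,0.94,0,0,0,0,1],[-0.7,0.94,0,0,0,0,1],[-0.7,0.94,0,0,0,0,1]]]'
python3 -m inch '[[[0,0,0.5,0,0,0,1],[0,0,0.5,0,0,0,1],[0,0,0,0,0,0,1],[0,0,0,0,0,0,1],[0,0,0,0,0,0,1]]]'
python3 - <<'E'
from h import *
np.set_printoptions(linewidth=200)
s=st();p=np.array(s['position']);R=np.array(s['ee_rot'])
b=arm.snapshot('wrist');cv2.imwrite('pics/w9.png',b[:,:,::-1])
q=px('wrist',[[593,32.2,27],[686.5,53,27],p+R@[46.3,1.16,-20]]);print(q)
g=cv2.cvtColor(b,cv2.COLOR_RGB2GRAY)
for c in np.round(q).astype(int): print(c);print(g[c[1]-9:c[1]+10,c[0]-9:c[0]+10])
E
```

```text
time_s: 17.3
position: [644.3, 281.4, 54.5]
ee_rot: [[0.809, 0.588, -0.002], [0.588, -0.809, -0.001], [-0.002, -0.0, -1.0]]
contact_force: [-0.7, 0.3, -0.9]
grip_width: 0.309
time_s: 18.1
position: [619.4, 228.9, 54.5]
ee_rot: [[0.977, 0.215, -0.002], [0.215, -0.977, 0.0], [-0.002, -0.0, -1.0]]
contact_force: [-0.1, -0.8, -0.5]
grip_width: 0.311
time_s: 18.9
position: [522.6, 13.9, 55.0]
ee_rot: [[0.977, 0.213, -0.002], [0.213, -0.977, -0.0], [-0.002, -0.0, -1.0]]
contact_force: [-0.3, -0.3, 0.4]
grip_width: 0.306
time_s: 19.4
position: [524.4, 16.4, 30.9]
ee_rot: [[0.977, 0.215, 0.0], [0.215, -0.977, 0.001], [0.0, -0.001, -1.0]]
contact_force: [-0.4, -0.3, -0.2]
grip_width: 0.309
t 19.4 pos [524.4  16.4  30.9] yaw x 12.4 z [ 2.e-04  7.e-04 -1.e+00] F [-0.4 -0.3 -0.2] g 0.309 q [ 30.  17. -39. 111.  12.  56. -92.]
[[314.01091452 147.11825855]
 [313.45005817 -51.53979932]
 [318.55830461 211.9255541 ]]
[314 147]
[[168 165 169 168 170 176 173 177 175 173 172 165 165 166 167 167 165 165 167]
 [165 164 172 175 184 188 188 189 186 183 176 172 169 166 168 169 168 167 167]
 [166 168 173 183 
[... 3649 characters left out ...]
92 177 152 129 113 108 132 166 198 204 186 175 197 212 216 213 214]
 [210 208 197 187 175 170 162 164 179 198 207 195 177 182 202 214 214 215 215]
 [211 208 199 189 184 187 186 189 195 201 195 184 182 197 213 214 215 213 216]
 [212 213 208 197 186 184 180 184 188 185 183 187 204 212 218 216 218 219 221]
 [216 215 211 202 199 188 186 186 187 188 195 203 215 220 218 218 219 219 219]
 [209 211 209 207 206 205 200 203 207 202 209 210 216 214 217 213 217 214 216]
 [206 207 205 202 206 207 207 210 209 205 208 210 211 209 209 208 209 208 209]
 [199 202 201 200 199 201 199 204 203 204 201 202 204 203 203 201 202 201 201]
 [194 195 195 196 194 196 195 196 196 196 196 198 196 195 196 195 196 195 196]]
```

```bash
python3 - <<'E'
from h import *
s=st();p=s['position'];R=s['ee_rot']
g=cv2.imread('pics/w9.png',0)
def cen(x,y,r,th):
    z=np.clip(th-g[y-r:y+r+1,x-r:x+r+1].astype(float),0,None);Y,X=np.mgrid[y-r:y+r+1,x-r:x+r+1];return (z*X).sum()/z.sum(),(z*Y).sum()/z.sum()
uT=cen(311,145,5,110);uH=cen(316,210,5,110);print(uT,uH)
T=tp(uT,p[2]-27)
for h in(-19,-20,-21):
    H=tp(uH,h);print(h,'T1',T,'H',H,'move',T+[95.4,0,0]-H,'world T1',p+R@T)
a,b=pt('top',(338.65,190.95),27),pt('top',(331,150.5),27);print(a,b,'topyaw',np.degrees(np.arctan2(*(b-a)[1::-1])),np.linalg.norm(a-b))
E
```

```text
t 19.45 pos [524.5  16.1  31.1] yaw x 12.39 z [ 5.e-04  4.e-04 -1.e+00] F [ 0.5 -0.4 -0.3] g 0.308 q [ 30.  17. -39. 111.  12.  56. -92.]
(np.float64(311.4453069865914), np.float64(144.96118560338743)) (np.float64(316.548656163114), np.float64(210.21223354958295))
-19 T1 [71.33668125 -2.12013726  4.09566668] H [ 46.77526331   0.12485758 -19.        ] move [119.96141794  -2.24499484  23.09566668] world T1 [593.71248917  33.52712126  27.04343337]
-20 T1 [71.33668125 -2.12013726  4.09566668] H [ 47.0163597    0.12392568 -20.        ] move [119.72032155  -2.24406294  24.09566668] world T1 [593.71248917  33.52712126  27.04343337]
-21 T1 [71.33668125 -2.12013726  4.09566668] H [ 47.2574561    0.12299378 -21.        ] move [119.47922515  -2.24313104  25.09566668] world T1 [593.71248917  33.52712126  27.04343337]
[593.44070536  33.37514777  27.        ] [687.16653293  53.64021812  27.        ] topyaw 12.20048423018933 95.89162544054743
```

```bash
python3 -m inch '[[[0.9,-0.02,0,0,0,0.03,1],[0.9,-0.02,0,0,0,0,1],[0.9,-0.02,0,0,0,0,1],[0.9,-0.02,0,0,0,0,1],[0.79,-0.01,0,0,0,0,1],[0.4,0,0,0,0,0,1],[0,0,0,0,0,0,1],[0,0,0,0,0,0,1]]]'
python3 -m inch '[[[0,0,0.2,0,0,0,1],[0,0,0.2,0,0,0,1],[0,0,0.2,0,0,0,1],[0,0,0,0,0,0,1],[0,0,0,0,0,0,1]]]'
python3 - <<'E'
from h import *
s=st();w=arm.snapshot('wrist');cv2.imwrite('pics/w10.png',w[:,:,::-1])
s=st();c=arm.snapshot('scene');cv2.imwrite('pics/s10.png',c[:,:,::-1]);t=arm.snapshot('top');cv2.imwrite('pics/t10.png',t[:,:,::-1]);s=st()
E
```

```text
time_s: 20.25
position: [639.8, 42.6, 30.6]
ee_rot: [[0.977, 0.211, -0.001], [0.211, -0.977, -0.0], [-0.001, -0.0, -1.0]]
contact_force: [-0.1, -0.4, -0.4]
grip_width: 0.31
time_s: 20.75
position: [640.3, 42.4, 15.6]
ee_rot: [[0.978, 0.211, -0.001], [0.211, -0.978, -0.0], [-0.001, 0.0, -1.0]]
contact_force: [-0.3, 1.6, -0.3]
grip_width: 0.308
t 20.75 pos [640.3  42.4  15.6] yaw x 12.17 z [-5.e-04 -2.e-04 -1.e+00] F [-0.3  1.6 -0.3] g 0.308 q [ 21.  31. -35.  95.  20.  61. -98.]
t 20.8 pos [640.5  42.5  15.8] yaw x 12.17 z [-0.e+00 -1.e-04 -1.e+00] F [-0.6  0.2  0.1] g 0.308 q [ 21.  31. -35.  95.  20.  61. -98.]
t 20.9 pos [640.8  42.6  16.1] yaw x 12.17 z [ 4.e-04 -0.e+00 -1.e+00] F [ 0.5 -0.  -0.6] g 0.306 q [ 21.  31. -35.  95.  20.  61. -98.]
```

```bash
python3 - <<'E'
from h import *
s=st();p=np.array(s['position']);R=np.array(s['ee_rot'])
t=cv2.imread('pics/t10.png')[138:203,312:362];w=cv2.imread('pics/w10.png')[60:330,230:410];c=cv2.imread('pics/s10.png')[185:245,225:310]
A=cv2.resize(t,(300,390),interpolation=2);B=cv2.resize(w,(360,540),interpolation=2);
C=np.zeros((570,800,3),np.uint8);C[:390,:300]=A;C[:540,440:800]=B;S=cv2.resize(c,(255,180),interpolation=2)
C[390:570,:255]=S;cv2.imwrite('pics/m2.png',C)
T=[[593.6,33.4,33],[686.9,53.7,33]]
print('top holes should be (m2)',(px('top',T)-[312,138])*6)
print('wrist hole2 pred (w10)',px('wrist',[p+R@[47,.12,-20]]),'m2',(px('wrist',T)-[230,60])*2)
print('scene',(px('scene',T+[[593.6,33.4,27],[686.9,53.7,27]])-[225,185])*3)
E
```

```text
t 20.9 pos [640.8  42.6  16.1] yaw x 12.17 z [ 4.e-04 -0.e+00 -1.e+00] F [ 0.5 -0.  -0.6] g 0.306 q [ 21.  31. -35.  95.  20.  61. -98.]
top holes should be (m2) [[159.62713489 314.43596067]
 [113.40029014  71.7735758 ]]
wrist hole2 pred (w10) [[316.5683901  210.18103405]] m2 [[169.02945043 663.34061243]
 [166.9267329  294.72072066]]
scene [[152.47899466 129.42624951]
 [ 52.02117541 101.68540978]
 [152.90751774 134.82173654]
 [ 52.7697103  107.05631233]]
```

View pics/m2.png

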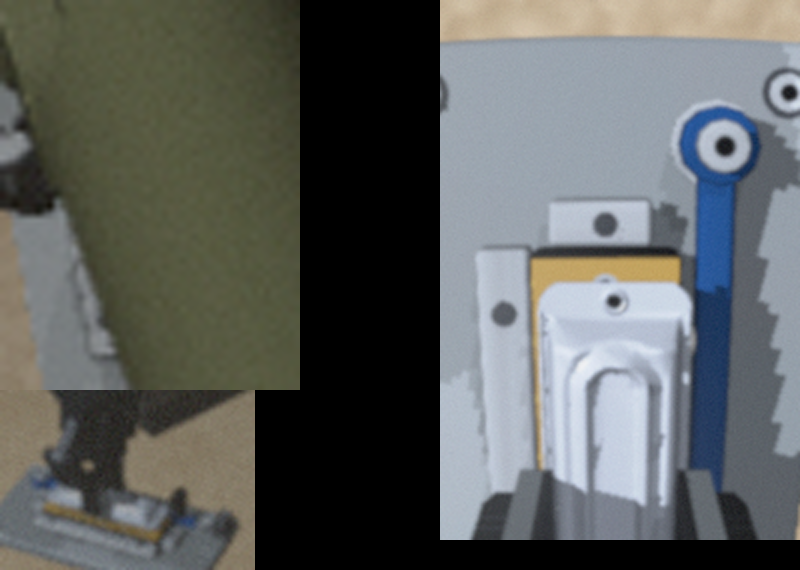

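```bash
python3 - <<'E'
from h import *
b=cv2.imread('pics/w10.png');hs=cv2.cvtColor(b,cv2.COLOR_BGR2HSV)
m=((hs[...,1]>90)&(hs[...,0]>12)&(hs[...,0]<32)).astype(np.uint8)
h=15.9-27
for y in(190,192,194,196):
    xs=np.where(m[y,260:360])[0]+260;a,c=tp((xs.min()-.5,y),h),tp((xs.max()+.5,y),h);print(y,xs.min(),xs.max(),'mid y',(a+c)[1]/2,'w',(c-a)[1])
for x in(285,295,325,335,345):
    ys=np.where(m[170:230,x])[0]+170;print(x,ys.min(),ys.max(),'edge x',tp((x,ys.min()-.5),h)[0])
g=cv2.cvtColor(b,cv2.COLOR_BGR2GRAY)
np.set_printoptions(linewidth=200);print(g[192:204,300:326]);
z=np.clip(110-g[205:217,310:324].astype(float),0,None);Y,X=np.mgrid[205:217,310:324];u=(z*X).sum()/z.sum(),(z*Y).sum()/z.sum()
for k in(-18,-20,-22):print('hole',u,tp(u,k))
# edges of cover flange around row 212 for cover mid y
print(g[212,275:360])
E
```

```text
190 276 350 mid y -1.3624105046267232 w 31.225410067515554
192 276 350 mid y -1.3644884141044011 w 31.26443874268071
194 276 350 mid y -1.3666013837481472 w 31.304155312571744
196 276 349 mid y -1.578694745342803 w 30.924674138785544
285 189 201 edge x 54.18362949997072
295 189 199 edge x 54.153600725552614
325 188 199 edge x 54.549617353594
335 188 199 edge x 54.562188729503134
345 188 199 edge x 54.585560855266294
[[169 168 166 168 168 165 167 162 164 164 164 167 165 167 166 165 165 163 166 165 164 167 165 163 166 164]
 [165 165 165 168 165 167 168 167 163 167 168 167 167 165 167 165 165 163 167 163 165 166 162 166 163 165]
 [167 169 167 167 167 167 165 168 164 164 165 167 162 165 164 164 163 165 164 166 167 164 167 163 164 166]
 [165 167 170 165 167 164 167 165 166 166 168 167 165 164 167 165 163 163 164 165 166 166 163 164 164 167]
 [166 168 167 165 167 166 161 166 169 167 170 174 174 174 173 169 167 164 163 166 162 166 167 167 166 163]
 [165 166 168 167 167 167 169 168 172 177 182 184 183 182 182 178 175 172 167 166 165 164 163 165 167 166]
 [170 166 168 165 167 164 169 174 180 
[... 577 characters left out ...]
1 211 212 213 210 213 215]]
hole (np.float64(316.50943396226415), np.float64(210.1745283018868)) [ 46.52055423   0.09836746 -18.        ]
hole (np.float64(316.50943396226415), np.float64(210.1745283018868)) [ 47.00266536   0.09665518 -20.        ]
hole (np.float64(316.50943396226415), np.float64(210.1745283018868)) [ 47.48477648   0.09494289 -22.        ]
[119 135 162 176 191 204 210 208 209 205 210 210 209 211 211 211 210 211 212 214 209 209 210 210 211 210 209 210 207 210 210 214 214 212 211 212 204 186 157 116  81  68  64  77 120 170 202 194 173
 186 206 213 214 214 216 212 212 212 214 211 213 214 212 214 216 213 213 215 214 214 214 214 212 213 212 212 216 214 212 206 171 112  60  40  46]
```

```bash
python3 -m inch '[[[0.032,-0.06,0.05,0,0,0,1],[0,0,0.05,0,0,0,1],[0,0,0,0,0,0,1],[0,0,0,0,0,0,1],[0,0,0,0,0,0,1],[0,0,0,0,0,0,1]]]'
python3 - <<'E'
from h import *
np.set_printoptions(linewidth=200)
s=st();b=arm.snapshot('wrist');cv2.imwrite('pics/w11.png',b[:,:,::-1]);s=st();z0=s['position'][2]
hs=cv2.cvtColor(b,cv2.COLOR_RGB2HSV);m=((hs[...,1]>90)&(hs[...,0]>12)&(hs[...,0]<32));h=z0-27
y=193;xs=np.where(m[y,260:360])[0]+260;print('brass',xs.min(),xs.max(),'mid',(tp((xs.min()-.5,y),h)+tp((xs.max()+.5,y),h))[1]/2)
g=cv2.cvtColor(b,cv2.COLOR_RGB2GRAY);print(g[194:204,300:326])
z=np.clip(110-g[205:217,310:324].astype(float),0,None);Y,X=np.mgrid[205:217,310:324];u=(z*X).sum()/z.sum(),(z*Y).sum()/z.sum();print('hole',u,tp(u,-20))
print(g[213,270:290],g[213,345:365])
for k in(-16,-18,-20,-22,-24):print(k,'cover width',(tp((356.2,213),k)-tp((279,213),k))[1])
for r in(195,196,197,199.5):print(r,tp((312.5,r),h))
E
```

```text
time_s: 21.5
position: [641.1, 44.1, 13.4]
ee_rot: [[0.978, 0.211, -0.0], [0.211, -0.978, -0.0], [-0.0, 0.0, -1.0]]
contact_force: [-0.4, -0.4, 0.3]
grip_width: 0.309
t 21.5 pos [641.1  44.1  13.4] yaw x 12.17 z [-0.e+00 -1.e-04 -1.e+00] F [-0.4 -0.4  0.3] g 0.309 q [ 21.  31. -35.  95.  20.  60. -98.]
t 21.55 pos [641.1  44.1  13.4] yaw x 12.17 z [ 1.e-04 -1.e-04 -1.e+00] F [-0.4  0.4  0.6] g 0.307 q [ 21.  31. -35.  95.  20.  60. -98.]
brass 279 353 mid -0.12155311261807178
[[166 169 168 167 167 168 165 170 166 165 168 165 165 169 165 167 166 166 165 167 166 166 169 165 165 169]
 [167 165 167 164 164 168 166 169 166 167 168 165 168 167 165 166 165 163 167 165 166 166 166 167 167 167]
 [168 168 168 166 168 166 170 165 165 168 167 164 168 165 165 167 167 166 164 161 165 166 165 166 164 165]
 [166 167 165 166 168 167 166 166 165 166 164 165 164 161 165 165 166 167 164 168 165 164 166 165 163 165]
 [169 165 166 165 167 167 165 168 168 167 165 163 166 164 164 167 163 163 166 165 168 164 164 163 166 168]
 [167 168 165 166 164 167 165 164 166 164 167 161 167 166 167 167 165 166 163 165 16
[... 379 characters left out ...]
12 214 212 213 210 218 215 215 215 213 211 211 210 213 215 213 212 215]]
hole (np.float64(316.7157464212679), np.float64(210.2116564417178)) [ 47.00890419   0.16116058 -20.        ]
[189 190 188 185 187 179 156 127 128 168 199 207 210 211 209 209 209 207 211 208] [216 213 214 213 213 214 217 215 213 203 176 123  93  83  81  70  49  37  46  47]
-16 cover width 31.6061595818547
-18 cover width 31.176889041480955
-20 cover width 30.747618501107198
-22 cover width 30.318347960733448
-24 cover width 29.889077420359698
195 [ 51.89521543  -1.5545119  -13.63078462]
196 [ 51.47656619  -1.55570731 -13.63078462]
197 [ 51.05746383  -1.55691243 -13.63078462]
199.5 [ 50.00768069  -1.55996795 -13.63078462]
```

```bash
python3 - <<'E'
from h import *
for f,z in(('w10',15.8),('w11',13.4)):
    g=cv2.imread(f'pics/{f}.png',0).astype(float)
    for c in(290,312,335):
        p=g[180:196,c-3:c+4].mean(1);i=np.argmax(np.diff(p));k=np.where(p>(p.min()+165)/2)[0];k=k[k>=np.argmin(p)][0]
        r=180+k-1+((p.min()+165)/2-p[k-1])/(p[k]-p[k-1]);print(f,c,round(r,2),'edge x',round(tp((c,r),z-27)[0],2))
E
```

```text
w10 290 188.45 edge x 54.23
w10 312 188.31 edge x 54.25
w10 335 188.02 edge x 54.38
w11 290 191.76 edge x 53.28
w11 312 191.63 edge x 53.3
w11 335 191.6 edge x 53.32
```

```bash
python3 - <<'E'
from h import *
g=cv2.imread('pics/w6full.png',0).astype(float);h=120.2-27
np.set_printoptions(linewidth=200);print(g[40:52,296:304].mean(1).round())
for f,c,r in(('T2',300.2,54.7),):
    print(tp((c,r),h))
for c in(292,300,310):
    p=g[38:52,c-3:c+4].mean(1);i0=np.argmin(p);L=(p.min()+165)/2;k=[j for j in range(i0,len(p)) if p[j]>L][0];r=38+k-1+(L-p[k-1])/(p[k]-p[k-1]);print(c,r,tp((c,r),h)[0])
E
```

```text
[112. 138. 165. 168. 140. 103. 108. 145. 161. 163. 166. 173.]
[128.78462877 -10.77508091  93.2       ]
292 46.69634703196347 134.62864785754815
300 40.856459330143544 138.74135784394986
310 46.736577181208055 134.42063389273065
```

```bash
python3 - <<'E'
from h import *
st();print(arm.sign_off())
E
```

```text
t 21.55 pos [641.1  44.1  13.4] yaw x 12.17 z [ 1.e-04 -1.e-04 -1.e+00] F [-0.4  0.4  0.6] g 0.307 q [ 21.  31. -35.  95.  20.  60. -98.]
the job is handed in; nothing more can be done
None
```

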